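# Ink the stamp and hold it on the appointment card

## Robot

A 6-joint arm with a two-finger parallel gripper is mounted at the origin on a cart in front of the work surface, level with it; the furniture and walls round the work are solid. World frame = base frame: x ahead of the robot, y to its left, z up, the work surface at z = 0. Lengths are in mm, angles in rad, forces in N, time in s.
With the tool pointing down it reaches from about 350 to 875 mm from the base axis. Payload 4.2 kg.
Tool frame: the origin (TCP) lies between the finger pads, 19 mm behind the fingertips; this is the grasp point; z points along the fingers, y is the line along which they close (so a half turn about z gives the same grasp; the last joint's range is limited). The gripper opens to 85 mm and grips with 20 to 120 N. Pads are 22 mm wide; open, the fingers measure 114 mm over their backs; the gripper's body (76 mm by 85 mm) begins 54 mm behind the grasp point. The pads swing forward as they close: fully open they stand 13 mm farther back than shut.
Start: joints at [1.508, 0.385, 0.008, 0, -1.194, -0.259], TCP at [197.639, 592.906, 250.012] pointing down, gripper open.
Joint ranges: [-3.14, 3.14], [-1.21, 2.06], [-1.07, 1.41], [-3.16, 2.05], [-2.99, -0.16], [-3.1, 3.1]. Speed limits (rad/s): [2.79, 2.79, 3.14, 3.14, 3.14, 3.14].

## Interface

Orientations are given as a unit quaternion [x, y, z, w].
In Python, from bench import arm gives the robot as it stands. The module is installed in compiled form; this text tells all that it offers.
- The arm moves only by the tool servo_tool, never from a script. Its argument "increments" is a list of rows, each a list of 7 numbers: the opening, from 0 (shut) to 1 (fully open), then the shift along the tool's x, y, z in m, then the turn, a rotation vector about the tool's x, y, z in degrees. In form: [[grip, x, y, z, ax, ay, az], ...]. A call has 1 to 12 rows; each row is the pose to reach, as a shift and turn from the pose commanded when the call began, along the tool's axes at that moment; what a row does not reach only later rows make up. A row lasts 1/8 s, in which the tool goes at most 62.5 mm and 10.7 degrees, less where a joint would pass 70% of its speed; a pose out of reach is approached as far as the arm can. A call with a gripper value outside its range is refused whole. The fingers move at their own pace and stop on an object; the grip force is fixed at half the most. Time passes only in rows, so rows that repeat a pose let the fingers close. It gives the time, the measured TCP pose, the force, the opening and the grip force at its end, in the units of the state.
- arm.read_state(): the state, without advancing time (a new reading comes with each control period).
- arm.get_image(name): name is "side" or "top"; returns a dict with "color" (400x640x3 uint8, red, green, blue), "fx", "fy", "cx", "cy" (pixels), "k1" (the pictures are not rectified: a ray, as slopes to the right and down, at radius r is drawn at 1 + k1 r^2 times it, then the intrinsics apply), "rvec" (rotation vector, rad) and "tvec" (3), from world to camera coordinates, as OpenCV has them. Camera axes: x right, y down, z forward; pixel columns grow to the right and rows downward; lengths in mm; the calibration is good to about 2 mm. A picture is of the moment at which its call begins. There is no depth.
- arm.job_done(): hands the job in; it is judged then, once.
Trained networks look in the newest picture that a camera, given by its name, has taken for a name from the list of things; names that differ only in an ending like _2 or _b are one class to them, and where a whole thing is asked for, a point or a joint stands for the part that bears it (a point fixed in the world has none). Each returns a list of dicts, best first, with "p" (0 to 1); they miss things now and then, are a little off and sometimes report something else, mostly with a low value. They report only what shows in the picture. A call takes as long as a camera call.
- arm.look_for(camera, thing): "box" ([centre column, centre row, width, height] in pixels, round what is visible of it).
- arm.spot_point(camera, thing): "centre" ([column, row] in pixels: a listed point, or the origin of a listed thing).
The state is a dict: "clock": time; "joints": joint angles; "joint_vel": joint speeds; "joint_efforts": joint torques, N m; "position": TCP position; "ee_rot": TCP orientation; "contact_force": force on the tool from outside, world axes, zero at the start; "wrist_torque": the same for the moment, N m; "gripper_width": finger opening in mm; "grasp_force": force on a finger pad.
Only numpy, scipy, OpenCV 4.12 (cv2) and the standard library are available. Lean on these libraries where they do the work, as an engineer would, in place of code of your own. Each camera call takes 0.05 s, during which the arm holds its last target. There are 200 camera calls.

## Task

Pick up the red-handled rubber stamp and ink it by pressing it flat on the sprung ink pad until the pad is down at its stop. Then set it upright and squarely within the red frame printed on the appointment card (either way round), touching the card with it nowhere else, and press only lightly, so that the sprung card plate gives by a few millimetres but never reaches its stop. Finish while still gripping the stamp and pressing it there, and leave the other things on the desk where they are.

Things in the scene. Friction and masses are not known exactly. Their poses are not given: they have to be found in the camera images.
- stamp: Loose rubber stamp, upright, about 55 g: black foot 24 (its x) x 48 (its y) x 15 mm high; on its centre line a red round handle: neck 18 mm across, knob 22 mm across from 34 to 67 mm height. Origin: centre of the stamping face (underside), z up. Grip the knob from above, tool centre about 48 mm above the face, so the fingertips clear the foot; any yaw fits.
- ink_top (a point): Centre of the top face of the ink pad's dark violet felt, 26 mm above the desk when free; felt 66 mm (x) by 96 mm (y), z up. +x points to the open lid.
- ink_pad: The ink pad's blue tin case, 80 (x) x 110 (y) x 16 mm, fixed to the desk, turned up to 20 degrees from square; the felt stands 10 mm proud of it. Its open lid leans away on the +x side from a hinge line 42 mm from the centre, rising to about 86 mm height. Origin: centre of its underside.
- ink_platen (a joint): How far the felt is pressed straight down: 0 m free, 0.006 m at its stop. A spring: about 2 N to start it, rising 1 N per mm to about 8 N at the stop; it springs back.
- card_frame (a point): Centre of the red frame printed on the cream appointment card, on the card's face, 30 mm above the desk when free. Frame 36 mm (x) by 60 mm (y) outside: the stamp's foot fits with 6 mm all round, long side along the frame's y. z up; +x points away from the frame to the card's teal bar and black clamp bar.
- card_rest: Grey rest, 126 (x) x 104 (y) mm, fixed to the desk, turned up to 20 degrees from square; above it the aluminium card plate, 122 x 100 mm, with the card 112 x 90 mm. Origin: centre of its underside; the frame's centre lies 28 mm along -x, the black clamp bar (rising 5 mm above the card) 54 mm along +x.
- card_plate (a joint): How far the card plate is pressed straight down (it does not tilt): 0 m free, 0.008 m at its stop. A spring: about 1.5 N to start it, rising 1 N per mm to about 9.5 N at the stop. About 4 mm (5 N) is right.
- blue_stapler: Bystander: blue stapler, 135 x 36 x 47 mm, lying at the left; origin: centre of its underside.
- oximeter_clip: Bystander: blue and white finger oximeter, 34 x 58 x 30 mm, at the far left; origin: centre of its underside.
- parcel_tape: Bystander: roll of tan tape lying flat, 96 mm across, 48 mm high, towards the back; origin: centre of its underside.
- red_pen: Bystander: red pen, 145 x 12 x 9 mm, lying near the front edge at the right; origin: centre of its underside.
- vial_blue: Bystander: small vial with blue cap, 27 mm across, 50 mm high, at the back right; origin: centre of its underside.
- vial_green: Bystander: small vial with green cap, 27 mm across, 50 mm high, at the back right; origin: centre of its underside.

How it is judged (in metres and radians):
On the way, in this order (a step that is already met when the one before it is completed fails the run):
1. the stamp is gripped and lifted off the desk (height (world z) of stamp above 0.012 m and contact force between the fingers and stamp above 1 N), for 0.1 s.
2. the gripped stamp, flat on the felt, presses the ink pad down to its stop (value of joint ink_platen above 0.0052 m and contact force between stamp and ink_platen above 4 N and angle between stamp's own z axis and vertical below 0.12 rad and contact force between the fingers and stamp above 1 N), for 0.2 s.
At the end, for the whole second after the job is handed in: The stamp, still gripped, stands still and upright (within 7 degrees) on the card, its face's centre within 6 mm of the frame's centre along each side and its long side within 8.5 degrees of the frame's; it presses the card plate down by 1 to 7.2 mm with 1.5 to 10 N (x of stamp in the frame of card_frame between -0.006 and 0.006 m and y of stamp in the frame of card_frame between -0.006 and 0.006 m and angle between stamp's own z axis and vertical below 0.12 rad and angle between the y axis of stamp and the y axis of card_frame, either way round below 0.15 rad and value of joint card_plate between 0.001 and 0.0072 m and contact force between stamp and card_plate between 1.5 and 10 N and contact force between the fingers and stamp above 1 N and linear speed of stamp below 0.01 m/s); the arm keeps its last pose, push and grip.
It fails at once if the card plate is pressed to its stop (value of joint card_plate above 0.0077 m).
It fails at once if the stamp touches the card away from the frame (contact force between stamp and card_plate above 0.5 N and horizontal distance between stamp and card_frame above 0.009 m).
It fails at once if the fingers press on the card plate or the ink felt (contact force between the fingers and card_plate above 1 N or contact force between the fingers and ink_platen above 1 N).
It fails at once if a bystander is moved by more than 20 mm (distance of any of blue_stapler, oximeter_clip, parcel_tape, red_pen, vial_blue, vial_green from where it was at the start of the episode above 0.02 m).
It also fails if it takes over 45 s, if anything falls off the work surface, if the arm or the gripper's body presses on something with over 40 N, if the wrist force passes 120 N, or if a joint passes its speed limit or range.

## Working session

There is one attempt and no reset: what is moved stays moved. The work goes in short steps, Python scripts to look and compute and a tool call to move; the robot and the scene stay as the last step left them, time stands still between calls to the robot, and variables do not carry over. Pictures are saved under pics/ and viewed, at most 11 in all, crops included, and the job is handed in when it is done.

Besides the shell and the picture viewer there is one more tool, called after "Emit:" by a JSON object that holds its "method" and its "body", one argument or row to a line. servo_tool: Moves the arm, as the interface text tells. Its arguments: {"type":"object","properties":{"increments":{"type":"array","items":{"type":"array","items":{"type":"number"}}}},"required":["increments"]}

```bash
mkdir -p pics
cat > h.py <<'E'
import numpy as np, cv2
from scipy.spatial.transform import Rotation as R
from bench import arm
def ray(im,px):
    K=np.array([[im['fx'],0,im['cx']],[0,im['fy'],im['cy']],[0,0,1.]])
    u=cv2.undistortPoints(np.array([[px]],float),K,np.array([im['k1'],0,0,0.]))[0,0]
    Rm=cv2.Rodrigues(np.array(im['rvec'],float))[0];t=np.array(im['tvec'],float).ravel()
    return -Rm.T@t, Rm.T@np.array([u[0],u[1],1])
def at(im,px,z):
    o,d=ray(im,px); return o+d*(z-o[2])/d[2]
def proj(im,P):
    K=np.array([[im['fx'],0,im['cx']],[0,im['fy'],im['cy']],[0,0,1.]])
    return cv2.projectPoints(np.array(P,float).reshape(-1,1,3),np.array(im['rvec'],float),np.array(im['tvec'],float),K,np.array([im['k1'],0,0,0.]))[0][:,0]
E
python3 - <<'E'
from h import *
for c in('top','side'):
    im=arm.get_image(c); cv2.imwrite(f'pics/{c}0.png',im['color'][:,:,::-1])
    print(c,im['fx'],im['k1'],ray(im,(320,200)))
    for t,z in(('stamp',0),('ink_top',26),('card_frame',30),('ink_pad',0),('card_rest',0)):
        for r in arm.spot_point(c,t)[:2]: print(t,round(r['p'],2),np.round(r['centre'],1),at(im,r['centre'],z).round(1))
s=arm.read_state();print(s['clock'],s['position'],s['ee_rot'],R.from_quat(s['ee_rot']).as_matrix().round(3),s['gripper_width'])
E
```

```text
top 377.62021022146035 -0.032452650860563606 (array([ 412.86360477,  119.58970974, 1168.371468  ]), array([ 0.08967421, -0.02268772, -0.99574644]))
stamp 0.4 [246.5 199.6] [513.9 320.7   0. ]
ink_top 0.65 [382.5 207.6] [497.  -97.3  26. ]
card_frame 0.56 [305.8 224.4] [440.7 134.8  30. ]
ink_pad 0.58 [382.7 207. ] [ 500.8 -102.9    0. ]
ink_pad 0.29 [305.1 210.6] [484.  138.4   0. ]
card_rest 0.96 [306.2 214.3] [472.7 134.7   0. ]
side 469.8338850635512 0.007725666963878584 (array([-197.29098616, -891.70864807,  596.92455423]), array([ 0.54981504,  0.73769403, -0.39234029]))
stamp 0.74 [270.5 194.8] [535.7 367.9   0. ]
ink_top 0.77 [350.7 247.1] [ 482.7 -106.2   26. ]
card_frame 0.67 [286.8 216.3] [451.5 137.9  30. ]
card_frame 0.4 [367.8 225.7] [592.5 -48.3  30. ]
card_rest 0.71 [350.9 252.9] [494.2 -94.1   0. ]
card_rest 0.65 [297.8 225.1] [478.  122.6   0. ]
0.6 [197.61078603 592.90926533 249.99968541] [ 9.87083778e-01 -1.60204918e-01 -1.51453815e-05  6.14738327e-06] [[ 0.949 -0.316 -0.   ]
 [-0.316 -0.949 -0.   ]
 [-0.     0.    -1.   ]] 85.3776562030022
```

Run:
```python
import cv2
a=cv2.imread('pics/top0.png')[120:290,200:430]; cv2.imwrite('pics/a.png',cv2.resize(a,None,fx=3.4,fy=3.4,interpolation=2))
a=cv2.imread('pics/side0.png')[150:300,210:430]; cv2.imwrite('pics/b.png',cv2.resize(a,None,fx=3.5,fy=3.5,interpolation=2))
```

```text
(no output)
```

View pics/a.png

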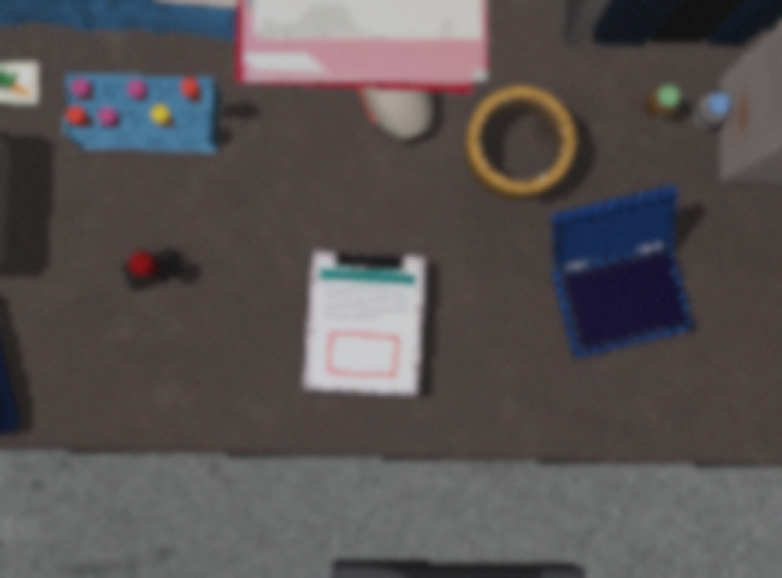

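View pics/b.png

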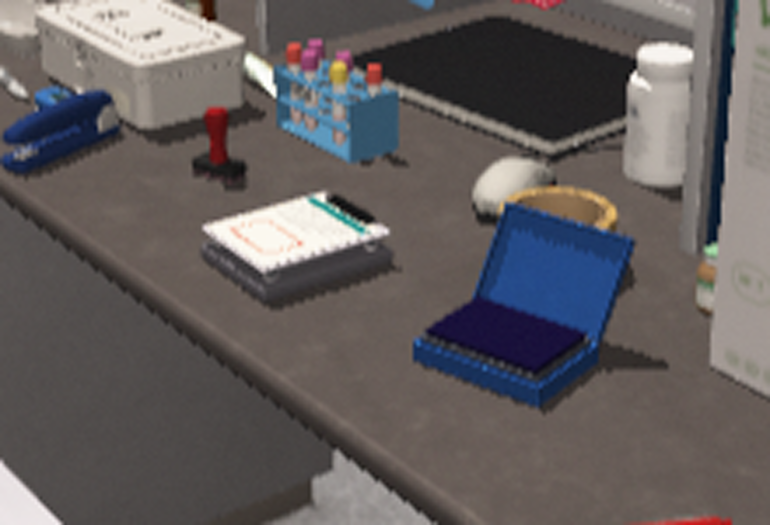

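The top view shows the knob at about (242,198), the frame centre at (307,224) and the felt at (384,209). The lid lies on the far side (+x). The side view shows the same layout, and nothing stands near the stamp, the card or the pad. Next I'll measure these by colour segmentation.

```bash
cat > m.py <<'E'
from h import *
import sys
def seg(im,box,f):
    c=im['color'].astype(int); x0,y0,x1,y1=box
    m=f(c[...,0],c[...,1],c[...,2]); k=np.zeros_like(m);k[y0:y1,x0:x1]=1; m=(m&k).astype(np.uint8)
    n,l,s,_=cv2.connectedComponentsWithStats(m,connectivity=8)
    return (l==1+np.argmax(s[1:,4])) if n>1 else m>0
def rect(im,m,z):
    p=np.argwhere(m)[:,::-1]; w=np.array([at(im,q,z)[:2] for q in p],np.float32)
    (c,s,a)=cv2.minAreaRect(w); return len(p),np.round(c,1),np.round(s,1),round(a,1),w.mean(0).round(1)
if __name__=='__main__':
    B={'top':dict(k=(230,185,260,212),f=(293,214,321,234),c=(285,190,330,240),i=(360,185,410,228)),
       'side':dict(k=(262,178,282,206),f=(272,210,302,226),c=(265,203,325,230),i=(325,233,385,262))}
    for n in('top','side'):
        im=arm.get_image(n)
        np.save(f'{n}.npy',im,allow_pickle=True)
        red=lambda r,g,b:(r>g+25)&(r>b+25)
        m=seg(im,B[n]['k'],lambda r,g,b:(r>g+40)&(r>b+40)); p=np.argwhere(m)[:,::-1]
        print(n,'knob',len(p),p.mean(0),p.min(0),p.max(0),at(im,p.mean(0),60).round(1))
        print(' frame',rect(im,seg(im,B[n]['f'],red),30))
        print(' card',rect(im,seg(im,B[n]['c'],lambda r,g,b:((r>120)&(g>120))|((r>120)&(r>g+15))|((g>r+25)&(g>80))),30))
        print(' felt',rect(im,seg(im,B[n]['i'],lambda r,g,b:(g<32)&(b<95)&(b>g+12)),26))
    # triangulate knob: line fit
    im=np.load('side.npy',allow_pickle=True).item()
    a=im['color'][175:210,255:290,::-1]; cv2.imwrite('pics/c.png',cv2.resize(a,None,fx=16,fy=16,interpolation=0))
E
python3 m.py
```

```text
top knob 45 [241. 197.] [238 194] [244 200] [516.  326.8  60. ]
 frame (13, array([430.6, 107.8]), array([ 9.2, 23.4]), 51.4, array([430.1, 108.2], dtype=float32))
 card (1280, array([470.7, 132.5]), array([101.2, 123.3]), 87.8, array([466.5, 132.6], dtype=float32))
 felt (642, array([ 496.6, -101.6]), array([65.1, 94.9]), 14.7, array([ 496.8, -100.5], dtype=float32))
side knob 85 [271.56470588 187.4       ] [268 180] [274 196] [496.3 291.2  60. ]
 frame (12, array([428.6, 140.7]), array([47.7,  5.3]), 82.8, array([429. , 141.9], dtype=float32))
 card (657, array([471.3, 133.2]), array([107.4, 126.5]), 88.0, array([467.2, 131.3], dtype=float32))
 felt (509, array([ 497.5, -101.4]), array([71.8, 99.6]), 15.0, array([ 496.6, -104.3], dtype=float32))
```

View pics/c.png

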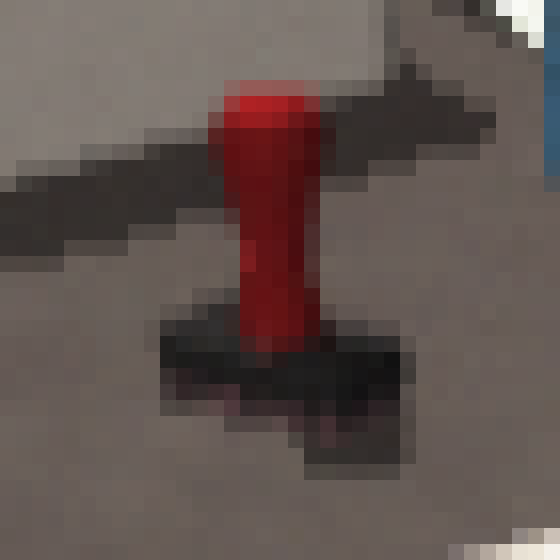

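```bash
cat > fit.py <<'E'
from h import *
from scipy.optimize import minimize
T,S=[np.load(f'{n}.npy',allow_pickle=True).item() for n in('top','side')]
SS=8
def model(im,x,y,yaw,box):
    x0,y0,x1,y1=box; c,s=np.cos(yaw),np.sin(yaw)
    def hull(P):
        m=np.zeros(((y1-y0)*SS,(x1-x0)*SS),np.uint8)
        u=(proj(im,P)-[x0,y0]+.5)*SS
        cv2.fillConvexPoly(m,cv2.convexHull(np.round(u).astype(np.int32)),1); return m
    f=hull([(x+c*a-s*b,y+s*a+c*b,z) for a in(-12,12) for b in(-24,24) for z in(0,15)])
    t=np.linspace(0,6.28,24)
    k=np.zeros_like(f)
    for r,z0,z1 in((9,15,34),(11,34,67)): k|=hull([(x+r*np.cos(q),y+r*np.sin(q),z) for q in t for z in(z0,z1)])
    f[k>0]=0
    d=lambda m:cv2.resize(m.astype(np.float32),(x1-x0,y1-y0),interpolation=cv2.INTER_AREA)
    return d(f),d(k)
def masks(im,box,thr):
    x0,y0,x1,y1=box; c=im['color'][y0:y1,x0:x1].astype(float)
    red=np.clip((c[...,0]-np.maximum(c[...,1],c[...,2])-8)/50,0,1)
    dark=np.clip((thr-c.max(2))/15,0,1)*(1-red); return dark,red
BT,BS=(228,184,268,214),(255,175,290,210)
MT,MS=masks(T,BT,50),masks(S,BS,48)
def cost(v,im,box,M,w=1):
    f,k=model(im,*v,box); return w*((f-M[0])**2).sum()+((k-M[1])**2).sum()
if __name__=='__main__':
    c=T['color'][190:208,236:262].max(2); print(c)
    for nm,wt,ws,wf in(('side',0,1,1),('topknob',1,0,0),('both',1,1,1)):
        res=[]
        for y0 in np.radians(range(-90,90,15)):
            g=lambda v:(wt*cost((v[0],v[1],v[2]/20),T,BT,MT,wf*0.5)+ws*cost((v[0],v[1],v[2]/20),S,BS,MS))
            s0=np.array([508,322,y0*20])
            r=minimize(g,s0,method='Nelder-Mead',options=dict(initial_simplex=[s0,s0+[8,0,0],s0+[0,8,0],s0+[0,0,5]]))
            res.append((r.fun,r.x[0],r.x[1],np.degrees(r.x[2]/20)))
        res.sort(); print(nm,np.round(res[:4],1).tolist())
    for n,im,B in(('top',T,(293,214,321,234)),('side',S,(272,208,302,228))):
        c=im['color'].astype(int); x0,y0,x1,y1=B; c=c[y0:y1,x0:x1]; w=np.clip(c[...,0]-c[...,1]-12,0,60).astype(float)
        yy,xx=np.nonzero(w>8); W=np.array([at(im,(a+x0,b+y0),30)[:2] for a,b in zip(xx,yy)],np.float32)
        print(n,'frame',len(W),cv2.minAreaRect(W),W.mean(0))
E
python3 fit.py
```

```text
[[ 76  75  76  73  76  76  73  75  75  73  73  73  75  75  75  76  76  76
   77  75  76  77  75  75  75  76]
 [ 76  76  75  76  75  74  74  73  72  73  72  71  72  73  73  74  75  75
   76  75  76  75  74  75  76  75]
 [ 76  75  76  76  77  76  75  74  73  70  71  68  67  66  66  70  71  72
   75  74  74  74  75  75  76  75]
 [ 76  75  79  81  83  84  78  74  71  65  64  59  56  54  51  55  60  63
   71  72  73  74  75  73  75  77]
 [ 75  77  86  95  99  98  92  81  67  58  51  48  45  40  40  43  45  54
   63  71  74  75  76  75  75  74]
 [ 74  82  96 111 116 116 109  94  72  52  42  39  37  35  34  34  38  47
   59  67  72  75  73  76  74  74]
 [ 72  83 104 122 127 125 118 105  79  53  38  34  34  32  30  28  34  44
   53  61  65  69  71  74  73  74]
 [ 67  78 105 124 130 128 122 108  83  54  38  30  28  28  25  27  32  40
   45  51  55  60  66  70  72  73]
 [ 62  73  99 120 128 127 118 103  79  54  36  31  26  24  26  26  31  36
   40  44  45  49  59  66  73  72]
 [ 58  61  83 104 119 117 108  92  68  47  37  30  26  27  25  26  30  35
   39  41  41  47  54  65  72  73]
 [ 61  55 
[... 788 characters left out ...]
79  78  77  77  76  76  76  74  73  74
   75  74  74  74  74  75  75  75]]
side [[42.3, 519.6, 331.2, 1.1], [42.4, 519.1, 330.4, 1.6], [42.5, 519.9, 331.0, 1.3], [42.6, 519.4, 330.1, 1.4]]
topknob [[4.2, 516.9, 329.0, -111.3], [4.2, 516.9, 329.0, -96.3], [4.2, 516.9, 329.0, -81.3], [4.2, 516.9, 329.0, -66.3]]
both [[66.8, 517.6, 328.8, 1.5], [66.8, 517.9, 328.5, 1.3], [67.0, 518.1, 328.8, 1.3], [67.2, 517.7, 328.8, -178.6]]
top frame 119 ((443.50408935546875, 132.746337890625), (39.032470703125, 63.20415496826172), 1.2722508907318115) [443.0498  133.85849]
side frame 28 ((444.67901611328125, 133.90719604492188), (61.67226791381836, 37.20491409301758), 87.45887756347656) [443.47192 133.85147]
```

Run:
```python
from fit import *
for q in range(-90,90,10):
    r=np.radians(q); print(q,*(round(cost((517.5,329,r),*a),1) for a in((T,BT,MT),(S,BS,MS))),end=' | ')
out=[]
for im,B in((T,(232,186,262,210)),(S,(258,176,286,208))):
    x0,y0,x1,y1=B; k=13
    a=np.clip(cv2.resize(im['color'][y0:y1,x0:x1,::-1],None,fx=k,fy=k,interpolation=0)*1.6,0,255).astype(np.uint8)
    for q,col in((1.4,(0,255,0)),(-30,(0,255,255)),(30,(255,255,0))):
        r=np.radians(q);c,s=np.cos(r),np.sin(r)
        for z in(0,15):
            u=proj(im,[(517.5+c*m-s*n,329+s*m+c*n,z) for m,n in((-12,-24),(12,-24),(12,24),(-12,24))])
            cv2.polylines(a,[np.round((u-[x0,y0]+.5)*k).astype(np.int32)],True,col,1)
    a=cv2.copyMakeBorder(a,0,420-a.shape[0],0,5,0); out.append(a)
cv2.imwrite('pics/d.png',np.hstack(out))
```

```text
-90 97.7 60.3 | -80 98.4 61.0 | -70 95.9 61.2 | -60 89.0 61.6 | -50 80.5 61.1 | -40 68.4 60.4 | -30 56.4 58.1 | -20 47.1 53.5 | -10 43.5 49.9 | 0 39.6 47.0 | 10 41.6 49.1 | 20 46.9 53.8 | 30 56.7 57.0 | 40 66.1 57.9 | 50 75.2 55.1 | 60 84.0 53.9 | 70 90.8 56.5 | 80 97.2 59.3 |
```

View pics/d.png

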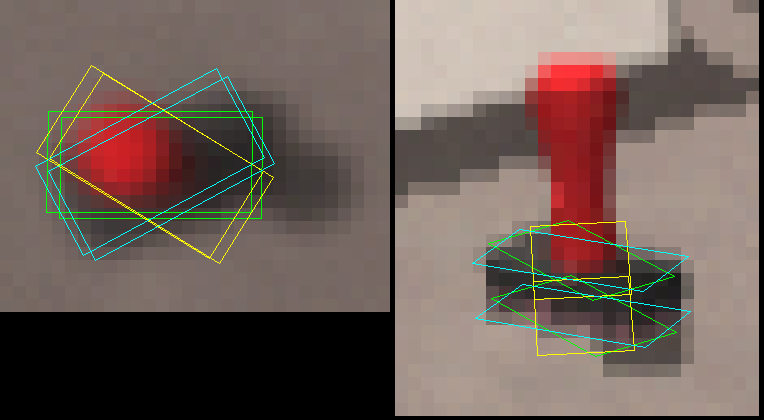

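The frame is at about (443.3,133.8) with yaw about -2.2°. The felt is at (497,-101.5) with yaw 14.8°, and the stamp is at about (517.8,329.3). The overlay suggests a stamp yaw of roughly +20–30°, which I'll measure once it is lifted. I'm moving above the stamp now.

Emit:
{"method": "servo_tool", "body": {
  "increments": [
    [0.7,0.387,0.149,0,0,0,-40],
    [0.7,0.387,0.149,0,0,0,-40],
    [0.7,0.387,0.149,0,0,0,-40],
    [0.7,0.387,0.149,0,0,0,-40],
    [0.7,0.387,0.149,0,0,0,-40],
    [0.7,0.387,0.149,0,0,0,-40],
    [0.7,0.387,0.149,0,0,0,-40],
    [0.7,0.387,0.149,0.05,0,0,-40],
    [0.7,0.387,0.149,0.1,0,0,-40],
    [0.7,0.387,0.149,0.1,0,0,-40]
  ]
}}

```text
clock: 1.95
position: [515.8, 327.1, 146.1]
ee_rot: [0.982, 0.187, -0.004, 0.003]
contact_force: [-0.2, 0.3, -0.0]
gripper_width: 59.9
grasp_force: 0.0
```

Emit:
{"method": "servo_tool", "body": {
  "increments": [
    [0.7,0,0,0.03,0,0,0],
    [0.7,0,0,0.07,0,0,0],
    [0.7,0,0,0.102,0,0,0],
    [0.7,0,0,0.102,0,0,0],
    [0.7,0,0,0.102,0,0,0]
  ]
}}

```text
clock: 2.58
position: [519.2, 330.7, 50.8]
ee_rot: [0.982, 0.188, 0.002, -0.001]
contact_force: [0.4, 0.5, 0.8]
gripper_width: 59.9
grasp_force: 0.0
```

Emit:
{"method": "servo_tool", "body": {
  "increments": [
    [0.7,0,0,0,0,0,0],
    [0.1,0,0,0,0,0,0],
    [0.1,0,0,0,0,0,0],
    [0.1,0,0,0,0,0,0],
    [0.1,0,0,0,0,0,0],
    [0.1,0,0,0,0,0,0],
    [0.1,0,0,0,0,0,0]
  ]
}}

```text
clock: 3.45
position: [518.1, 329.4, 48.6]
ee_rot: [0.982, 0.187, 0.001, -0.0]
contact_force: [-0.4, -1.1, 5.8]
gripper_width: 17.8
grasp_force: 58.5
```

Emit:
{"method": "servo_tool", "body": {
  "increments": [
    [0.1,0,0,-0.02,0,0,0],
    [0.1,0,0,-0.06,0,0,0],
    [0.1,0,0,-0.11,0,0,0],
    [0.1,0,0,-0.11,0,0,0],
    [0.1,0,0,-0.11,0,0,0],
    [0.1,0,0,-0.11,0,0,0]
  ]
}}

```text
clock: 4.2
position: [516.8, 328.5, 156.1]
ee_rot: [0.982, 0.187, -0.002, 0.001]
contact_force: [-0.9, -1.2, -1.0]
gripper_width: 18.2
grasp_force: 58.7
```

Run:
```python
from h import *
s=arm.read_state(); P=s['position']; print(P,R.from_quat(s['ee_rot']).as_matrix().round(3))
out=[]
for n in('side','top'):
    im=arm.get_image(n); np.save(n+'1.npy',im,allow_pickle=True)
    u=proj(im,[P])[0].astype(int); x0,y0=u-[17,12] 
    a=im['color'][y0:y0+36,x0:x0+34,::-1]; print(n,x0,y0)
    out.append(np.clip(cv2.resize(a,None,fx=11,fy=11,interpolation=0)*1.6,0,255).astype(np.uint8))
cv2.imwrite('pics/e.png',np.hstack(out))
```

```text
[516.78863679 328.47208241 156.05194259] [[ 0.93   0.367 -0.003]
 [ 0.367 -0.93  -0.002]
 [-0.004  0.001 -1.   ]]
side 252 141
top 216 181
```

View pics/e.png

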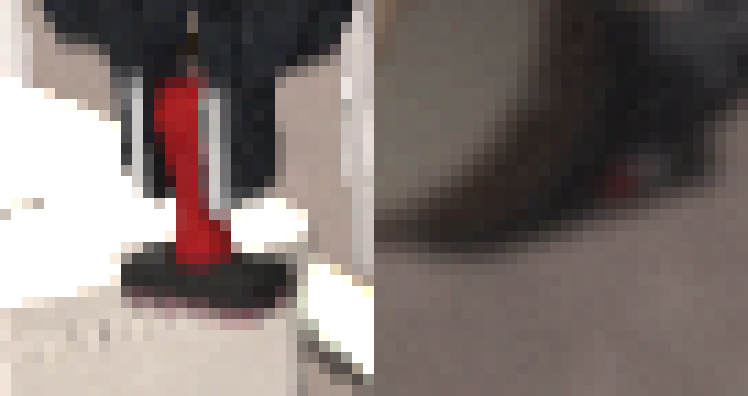

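The stamp is held, with its foot visible at side px ≈(271,167). It may be tilted slightly. I'll carry it toward the pad, nearer the side camera, and measure its pose in the hand from several yaws.

Emit:
{"method": "servo_tool", "body": {
  "increments": [
    [0.1,-0.18,0.39,-0.045,0,0,0],
    [0.1,-0.18,0.39,-0.045,0,0,0],
    [0.1,-0.18,0.39,-0.045,0,0,0],
    [0.1,-0.18,0.39,-0.045,0,0,0],
    [0.1,-0.18,0.39,-0.045,0,0,0],
    [0.1,-0.18,0.39,-0.045,0,0,0],
    [0.1,-0.18,0.39,-0.045,0,0,0],
    [0.1,-0.18,0.39,-0.045,0,0,0],
    [0.1,-0.18,0.39,-0.045,0,0,0],
    [0.1,-0.18,0.39,-0.045,0,0,0],
    [0.1,-0.18,0.39,-0.045,0,0,0]
  ]
}}

```text
clock: 5.68
position: [493.7, -98.6, 202.8]
ee_rot: [0.982, 0.188, -0.0, -0.0]
contact_force: [-0.4, 0.9, -0.5]
gripper_width: 17.8
grasp_force: 58.8
```

```bash
cat > snap.py <<'E'
from h import *
import sys,pickle
s=arm.read_state(); im=arm.get_image('side'); s=arm.read_state(); print(s['position'],s['clock'],s['ee_rot'])
pickle.dump((s['position'],s['ee_rot'],im),open(sys.argv[1],'wb'))
E
python3 snap.py v0
```

```text
[493.72001557 -98.6986719  202.88122129] 5.725 [ 9.82167653e-01  1.88007140e-01 -1.27180525e-04 -2.69283839e-05]
```

Emit:
{"method": "servo_tool", "body": {
  "increments": [
    [0.1,0,0,0,0,0,10],
    [0.1,0,0,0,0,0,20],
    [0.1,0,0,0,0,0,30],
    [0.1,0,0,0,0,0,40],
    [0.1,0,0,0,0,0,50],
    [0.1,0,0,0,0,0,50],
    [0.1,0,0,0,0,0,50]
  ]
}}

```text
clock: 6.6
position: [493.6, -99.4, 203.0]
ee_rot: [0.97, -0.244, -0.0, 0.0]
contact_force: [-0.1, -0.0, -1.7]
gripper_width: 18.3
grasp_force: 58.8
```

```bash
python3 snap.py v1
```

```text
[493.62345416 -99.43468018 203.02632676] 6.65 [ 9.69671176e-01 -2.44413196e-01  7.60485398e-06  2.05503582e-07]
```

Emit:
{"method": "servo_tool", "body": {
  "increments": [
    [0.1,0,0,0,0,0,-10],
    [0.1,0,0,0,0,0,-20],
    [0.1,0,0,0,0,0,-30],
    [0.1,0,0,0,0,0,-40],
    [0.1,0,0,0,0,0,-50],
    [0.1,0,0,0,0,0,-60],
    [0.1,0,0,0,0,0,-70],
    [0.1,0,0,0,0,0,-80],
    [0.1,0,0,0,0,0,-90],
    [0.1,0,0,0,0,0,-90],
    [0.1,0,0,0,0,0,-90]
  ]
}}

```text
clock: 8.02
position: [493.6, -99.7, 203.0]
ee_rot: [0.86, 0.511, 0.0, 0.0]
contact_force: [0.3, 0.4, -1.9]
gripper_width: 18.1
grasp_force: 58.8
```

```bash
python3 snap.py v2
python3 - <<'E'
from h import *
import pickle
o=[]
for v in('v0','v1','v2'):
    P,q,im=pickle.load(open(v,'rb')); x0,y0=proj(im,[np.array(P)-[0,0,35]])[0].astype(int)-[18,24]
    print(v,x0,y0); o.append(np.clip(cv2.resize(im['color'][y0:y0+46,x0:x0+36,::-1],None,fx=7,fy=7,interpolation=0)*1.5,0,255).astype(np.uint8))
cv2.imwrite('pics/f.png',np.hstack(o))
E
```

```text
[493.57967301 -99.67606991 203.00680058] 8.075 [ 8.59513817e-01  5.11112511e-01 -7.43294792e-06 -7.35296034e-07]
v0 335 168
v1 335 168
v2 335 168
```

View pics/f.png

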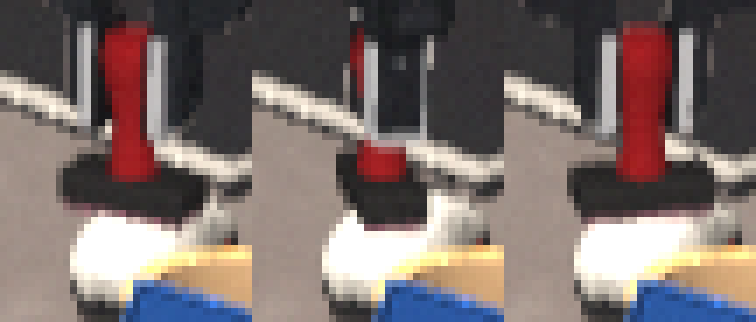

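```bash
cat > hold.py <<'E'
from h import *
import pickle,sys
from scipy.optimize import minimize
SS=8
V=[pickle.load(open(v,'rb')) for v in sys.argv[1:]]
def pts(zs,r=None):
    if r: return np.array([(r*np.cos(q),r*np.sin(q),z) for q in np.linspace(0,6.28,20) for z in zs])
    return np.array([(a,b,z) for a in(-12,12) for b in(-24,24) for z in zs])
FOOT,NECK=pts((0,15)),pts((15,34),9)
def world(v,P,q,X):
    # stamp in tool frame: z flipped; tool T * Rx(pi)*Rz(yaw)*tilt
    dx,dy,dz,yaw,tx,ty=v
    Rs=R.from_quat(q)*R.from_rotvec([tx,ty,0])*R.from_euler('x',np.pi)*R.from_euler('z',yaw)
    return Rs.apply(X)+np.array(P)+R.from_quat(q).apply([dx,dy,dz])
def rend(v,P,q,im,box):
    x0,y0,x1,y1=box; m=np.zeros(((y1-y0)*SS,(x1-x0)*SS),np.uint8)
    for X in(FOOT,NECK):
        u=(proj(im,world(v,P,q,X))-[x0,y0]+.5)*SS
        cv2.fillConvexPoly(m,cv2.convexHull(np.round(u).astype(np.int32)),1)
    return cv2.resize(m.astype(np.float32),(x1-x0,y1-y0),interpolation=cv2.INTER_AREA)
D=[]
for P,q,im in V:
    x0,y0=proj(im,[np.array(P)-[0,0,35]])[0].astype(int)-[18,24]
    box=(x0+3,y0+21,x0+34,y0+38); c=im['color'][box[1]:box[3],box[0]:box[2]].astype(float)
    red=np.clip((c[...,0]-np.maximum(c[...,1],c[...,2])-6)/30,0,1)*(c[...,1]<60)
    m=np.maximum(red,np.clip((70-c.max(2))/30,0,1)); D.append((P,q,im,box,m))
sc=np.array([1,1,1,.05,.04,.04])
def cost(w): 
    v=w*sc; return sum(((rend(v,*d[:4])-d[4])**2).sum() for d in D)+ (w[4]**2+w[5]**2)*.05
best=None
for y0 in np.radians((-60,-30,0,30,60,90)):
    s0=np.array([0,0,48,y0/.05,0,0]); 
    for _ in range(2):
        r=minimize(cost,s0,method='Nelder-Mead',options=dict(initial_simplex=np.vstack([s0]+[s0+4*e for e in np.eye(6)]),maxfev=900)); s0=r.x
    print(round(r.fun,1),np.round(r.x[:3],1),np.degrees(r.x[3:]*sc[3:]).round(1))
    if best is None or r.fun<best.fun: best=r
v=best.x*sc
print([round(float(((rend(v,*d[:4])-d[4])**2).sum()),1) for d in D])
E
python3 hold.py v0 v1 v2
```

```text
72.3 [-3.6  2.2 44.9] [ -9.4  -4.4 -16.2]
72.5 [-3.2  2.  45.2] [ -7.9  -3.  -16. ]
70.7 [-3.7  1.4 45. ] [ -7.4  -2.5 -17.1]
72.3 [-4.   2.3 44.5] [ -7.7  -3.7 -15.9]
72.5 [-3.1  0.9 45.4] [ -9.3  -3.3 -17.2]
76.5 [-3.3 -0.2 45. ] [172.7  -2.8 -17.1]
[24.5, 27.4, 15.9]
```

```bash
cat >> hold.py <<'E'
o=[]
for P,q,im,box,m in D:
    x0,y0,x1,y1=box; y0-=8; k=8
    a=np.clip(cv2.resize(im['color'][y0:y1+4,x0:x1,::-1],None,fx=k,fy=k,interpolation=0)*1.6,0,255).astype(np.uint8)
    for vv,col in((v,(0,255,0)),((-3,1,48,np.radians(-8),0,0),(255,255,0))):
        for z in(0,15):
            X=np.array([(-12,-24,z),(12,-24,z),(12,24,z),(-12,24,z)])
            cv2.polylines(a,[np.round((proj(im,world(vv,P,q,X))-[x0,y0]+.5)*k).astype(np.int32)],True,col,1)
    b=cv2.resize((m*255).astype(np.uint8),None,fx=k,fy=k,interpolation=0); b=cv2.cvtColor(b,cv2.COLOR_GRAY2BGR)
    o.append(np.vstack([a,b]))
cv2.imwrite('pics/g.png',np.hstack(o))
E
python3 hold.py v0 v1 v2|tail -1
```

```text
[24.5, 27.4, 15.9]
```

View pics/g.png

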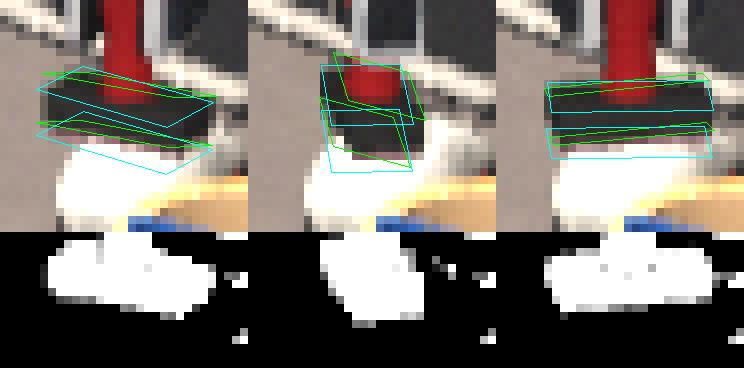

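```bash
python3 - <<'E'
s=open('hold.py').read()
s=s.replace("m=np.maximum(red,np.clip((70-c.max(2))/30,0,1)); D","""m=np.maximum(red,np.clip((70-c.max(2))/30,0,1))
    m=np.maximum(m,np.clip((c[...,0]-c[...,1]-12)/25,0,1)*(c[...,2]>c[...,1]-2)*(c.max(2)<170)); m[:2]=0
    n,l,st,_=cv2.connectedComponentsWithStats((m>.4).astype(np.uint8)); b=1+np.argmax(st[1:,4])
    m=m*cv2.dilate((l==b).astype(np.uint8),np.ones((3,3))); W=np.ones_like(m); W[:3]=0; D""")
s=s.replace("box,m))","box,m,W))").replace("im,box,m in D","im,box,m,W in D").replace("-d[4])**2)","-d[4])**2*d[5])")
s=s.replace("best=None\n","""best=None
for ty in(0,):
    r=min((minimize(lambda u:cost(np.r_[u,0,0]),[0,0,46,y],method='Nelder-Mead',options=dict(initial_simplex=np.vstack([[0,0,46,y]]+[np.array([0,0,46,y])+3*e for e in np.eye(4)]))) for y in(-8,-4,0,4)),key=lambda r:r.fun)
    print('upright',round(r.fun,1),r.x[:3].round(1),np.degrees(r.x[3]*.05)); U=np.r_[r.x,0,0]*sc
""").replace("(-3,1,48,np.radians(-8),0,0)","U").replace("(-60,-30,0,30,60,90)","(-20,0,20)")
open('hold.py','w').write(s)
E
python3 hold.py v0 v1 v2
```

```text
upright 21.5 [-1.7  1.1 42.4] -3.805579593069365
21.4 [-0.4  2.  42.1] [-4.5 -2.8  5. ]
21.2 [-0.9  1.2 41.8] [-3.  -0.1  5.2]
21.5 [-0.6  1.9 42. ] [-4.7 -1.8  4.6]
[9.5, 4.3, 7.1]
```

View pics/g.png

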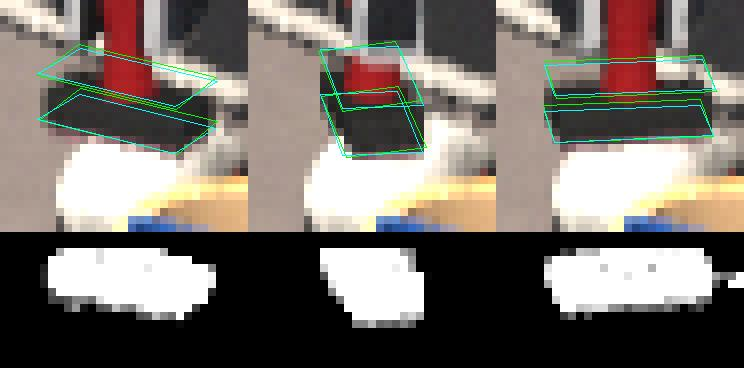

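```bash
sed -i 's/ m\[:2\]=0$//; s/W\[:3\]=0;/W[:1]=0;/' hold.py; python3 hold.py v0 v1 v2
```

```text
upright 56.4 [-1.6  1.4 42.6] -4.79952691329439
40.2 [-3.5  1.1 45.4] [ -8.   -3.3 -15.3]
58.7 [-1.   2.1 42.6] [-5.1 -2.   3.9]
39.9 [-3.5  0.8 45.3] [ -8.1  -2.5 -15.8]
[15.3, 11.2, 11.0]
```

View pics/g.png

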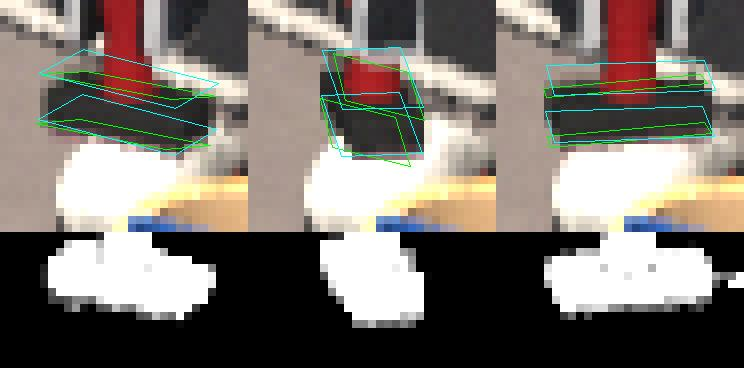

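```bash
for H in 8 10 12; do sed "s/pts((0,15)),pts((15,34),9)/pts((0,$H)),pts(($H,34),9)/; s/for z in(0,15):/for z in(0,$H):/" hold.py > hH.py; echo H $H; python3 hH.py v0 v1 v2; done; sed -i "s/FOOT,NECK=.*/FOOT,NECK=pts((0,10)),pts((10,34),9)/" hold.py
```

```text
H 8
upright 20.1 [-1.3  1.2 42.2] -1.43483031861366
18.6 [-1.1  1.4 42.1] [-2.  -1.3  2. ]
18.6 [-1.   1.3 42.1] [-2.  -0.9  2.5]
20.0 [-0.8  1.3 42.6] [-2.4 -0.8  2.8]
[6.9, 4.1, 7.5]
H 10
upright 24.5 [-1.4  0.9 43. ] -2.939282150703556
21.3 [-1.4  1.3 43.3] [-3.1 -2.3 -2.2]
21.5 [-1.5  1.2 43.2] [-3.1 -1.6 -2.8]
21.6 [-1.5  1.6 43. ] [-3.1 -1.6 -2.4]
[8.6, 4.2, 8.5]
H 12
upright 39.8 [-1.4  1.  43.1] -3.0545931188825723
28.0 [-2.1  1.5 44.1] [-5.  -2.1 -8. ]
28.3 [-2.1  1.5 44. ] [-4.1 -2.3 -8.9]
28.2 [-2.2  1.8 44.1] [-5.  -2.8 -7.5]
[11.9, 6.7, 8.8]
```

With a foot height of 8–10 mm the fit comes out upright: the stamp sits at tool offset (-1.3, +0.6..1.2) mm and at tool yaw -2.5°. The box model's 15 mm simply includes a narrower top. Next I'll align with the pad and descend.

Emit:
{"method": "servo_tool", "body": {
  "increments": [
    [0.1,-0.0025,0,0,0,0,10],
    [0.1,-0.0025,0,0.01,0,0,20],
    [0.1,-0.0025,0,0.04,0,0,30],
    [0.1,-0.0025,0,0.08,0,0,40],
    [0.1,-0.0025,0,0.12,0,0,44],
    [0.1,-0.0025,0,0.12,0,0,44],
    [0.1,-0.0025,0,0.12,0,0,44],
    [0.1,-0.0025,0,0.12,0,0,44]
  ]
}}

```text
clock: 9.07
position: [493.7, -101.8, 84.8]
ee_rot: [0.988, 0.153, 0.002, 0.0]
contact_force: [-0.4, -0.1, 0.1]
gripper_width: 17.4
grasp_force: 58.8
```

Emit:
{"method": "servo_tool", "body": {
  "increments": [
    [0.1,0,0,0.003,0,0,0],
    [0.1,0,0,0.006,0,0,0],
    [0.1,0,0,0.008,0,0,0],
    [0.1,0,0,0.008,0,0,0]
  ]
}}

```text
clock: 9.57
position: [492.3, -101.9, 74.9]
ee_rot: [0.988, 0.153, -0.0, 0.0]
contact_force: [-0.7, -0.4, 0.0]
gripper_width: 17.9
grasp_force: 58.8
```

Emit:
{"method": "servo_tool", "body": {
  "increments": [
    [0.1,0,0,0.002,0,0,0],
    [0.1,0,0,0.004,0,0,0],
    [0.1,0,0,0.004,0,0,0],
    [0.1,0,0,0.004,0,0,0]
  ]
}}

```text
clock: 10.07
position: [492.7, -102.0, 71.4]
ee_rot: [0.988, 0.153, 0.0, 0.0]
contact_force: [-0.3, -1.8, 4.3]
gripper_width: 17.7
grasp_force: 59.0
```

Emit:
{"method": "servo_tool", "body": {
  "increments": [
    [0.1,0,0,0.002,0,0,0],
    [0.1,0,0,0.004,0,0,0],
    [0.1,0,0,0.0045,0,0,0],
    [0.1,0,0,0.0045,0,0,0],
    [0.1,0,0,0.0045,0,0,0]
  ]
}}

```text
clock: 10.7
position: [493.2, -102.2, 68.2]
ee_rot: [0.988, 0.153, 0.001, 0.001]
contact_force: [-2.3, -0.4, 14.0]
gripper_width: 18.3
grasp_force: 59.3
```

Emit:
{"method": "servo_tool", "body": {
  "increments": [
    [0.1,0,0,0.001,0,0,0],
    [0.1,0,0,0.001,0,0,0],
    [0.1,0,0,0.001,0,0,0],
    [0.1,0,0,0.001,0,0,0]
  ]
}}

```text
clock: 11.2
position: [493.5, -102.4, 68.0]
ee_rot: [0.988, 0.153, 0.001, 0.001]
contact_force: [-3.0, -1.4, 18.7]
gripper_width: 17.8
grasp_force: 59.7
```

```bash
python3 -c "
from bench import arm
s=arm.read_state();print(s['position'],s['contact_force'],s['wrist_torque'])"
```

```text
[ 493.50895388 -102.36437269   68.04729284] [-3.00685227 -1.35569271 18.73526968] [-0.31706575  1.16821752  0.05006832]
```

The pad is at its stop: 14 N rose to 19 N for only 0.2 mm of travel. I'll lift and carry the stamp over the frame.

Emit:
{"method": "servo_tool", "body": {
  "increments": [
    [0.1,0,0,-0.02,0,0,0],
    [0.1,0,0,-0.07,0,0,0],
    [0.1,0,0,-0.12,0,0,0],
    [0.1,0,0,-0.135,0,0,0],
    [0.1,0.026,-0.24,-0.135,0,0,10],
    [0.1,0.026,-0.24,-0.135,0,0,17.4],
    [0.1,0.026,-0.24,-0.135,0,0,17.4],
    [0.1,0.026,-0.24,-0.135,0,0,17.4],
    [0.1,0.026,-0.24,-0.135,0,0,17.4],
    [0.1,0.026,-0.24,-0.135,0,0,17.4],
    [0.1,0.026,-0.24,-0.135,0,0,17.4]
  ]
}}

```text
clock: 12.58
position: [444.6, 133.5, 199.9]
ee_rot: [1.0, 0.0, -0.001, 0.0]
contact_force: [0.5, 0.4, -0.2]
gripper_width: 17.7
grasp_force: 59.0
```

```bash
python3 snap.py v3
```

```text
[444.73746653 133.42335187 200.04310007] 12.625 [ 9.99999816e-01  2.15221145e-04 -5.00554999e-04  2.65205183e-04]
```

Emit:
{"method": "servo_tool", "body": {
  "increments": [
    [0.1,0,0,0.04,0,0,0],
    [0.1,0,0,0.08,0,0,0],
    [0.1,0,0,0.1,0,0,0],
    [0.1,0,0,0.1,0,0,0],
    [0.1,0,0,0.1,0,0,0]
  ]
}}

```text
clock: 13.25
position: [445.6, 134.5, 101.3]
ee_rot: [1.0, 0.001, 0.001, -0.0]
contact_force: [0.6, 0.8, -0.3]
gripper_width: 18.3
grasp_force: 59.0
```

```bash
python3 snap.py v4
python3 - <<'E'
from h import *
import pickle
o=[]
for v in('v3','v4'):
    P,q,im=pickle.load(open(v,'rb')); x0,y0=proj(im,[np.array(P)-[0,0,35]])[0].astype(int)-[20,25]
    a=np.clip(cv2.resize(im['color'][y0:y0+46,x0:x0+42,::-1],None,fx=9,fy=9,interpolation=0)*1.3,0,255).astype(np.uint8)
    yaw=R.from_quat(q).as_matrix()[:,0]; yw=np.arctan2(yaw[1],yaw[0])
    f=lambda c,h,z,t:np.round((proj(im,[(c[0]+np.cos(t)*i-np.sin(t)*j,c[1]+np.sin(t)*i+np.cos(t)*j,z) for i,j in((-h[0],-h[1]),(h[0],-h[1]),(h[0],h[1]),(-h[0],h[1]))])-[x0,y0]+.5)*9).astype(np.int32)
    cv2.polylines(a,[f((443.4,133.8),(18,30),30,np.radians(-2.2))],True,(0,160,0),1)
    off=R.from_quat(q).apply([-1.3,.6,0]); print(np.degrees(yw),np.array(P)+off)
    for z in(0,9): cv2.polylines(a,[f((P+off)[:2],(12,24),P[2]-48+z,yw-np.radians(2.5))],True,(255,255,0),1)
    o.append(a)
cv2.imwrite('pics/i.png',np.hstack(o))
E
```

```text
[445.67411219 134.75600181 101.6070409 ] 13.3 [ 9.99998726e-01  1.02161264e-03  1.04950404e-03 -6.35474557e-04]
0.024647323169757117 [443.43772573 132.82279278 200.04471977]
0.1169919502105173 [444.3753445  134.15334909 101.60354923]
```

View pics/i.png

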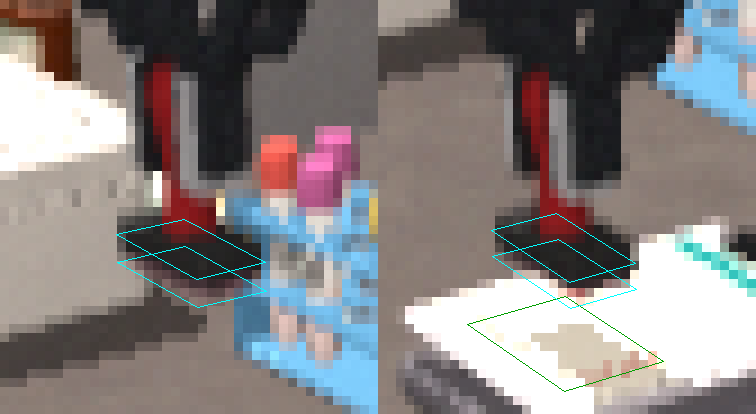

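The outlines agree within about 1 px in both pictures, and the stamp sits squarely over the frame. I'm lowering it gently.

Emit:
{"method": "servo_tool", "body": {
  "increments": [
    [0.1,0,0,0.008,0,0,0],
    [0.1,0,0,0.015,0,0,0],
    [0.1,0,0,0.018,0,0,0],
    [0.1,0,0,0.018,0,0,0],
    [0.1,0,0,0.018,0,0,0]
  ]
}}

```text
clock: 13.92
position: [444.9, 134.9, 82.6]
ee_rot: [1.0, 0.002, 0.0, -0.0]
contact_force: [-0.1, 0.6, -1.0]
gripper_width: 17.7
grasp_force: 59.0
```

Emit:
{"method": "servo_tool", "body": {
  "increments": [
    [0.1,0,0,0.002,0,0,0],
    [0.1,0,0,0.004,0,0,0],
    [0.1,0,0,0.006,0,0,0],
    [0.1,0,0,0.006,0,0,0],
    [0.1,0,0,0.006,0,0,0]
  ]
}}

```text
clock: 14.55
position: [444.9, 134.8, 76.7]
ee_rot: [1.0, 0.001, 0.0, -0.0]
contact_force: [-0.2, -1.0, 3.0]
gripper_width: 18.0
grasp_force: 59.1
```

Contact is where I expected it, at about 78 mm. I need about 2.5 mm more.

Emit:
{"method": "servo_tool", "body": {
  "increments": [
    [0.1,0,0,0.001,0,0,0],
    [0.1,0,0,0.002,0,0,0],
    [0.1,0,0,0.0025,0,0,0],
    [0.1,0,0,0.0025,0,0,0],
    [0.1,0,0,0.0025,0,0,0]
  ]
}}

```text
clock: 15.18
position: [444.8, 134.8, 74.1]
ee_rot: [1.0, 0.001, 0.0, 0.0]
contact_force: [-0.6, -0.7, 5.1]
gripper_width: 18.4
grasp_force: 59.2
```

```bash
python3 snap.py v5
python3 - <<'E'
from h import *
import pickle
o=[]
for v in('v5',):
    P,q,im=pickle.load(open(v,'rb')); x0,y0=proj(im,[np.array(P)-[0,0,35]])[0].astype(int)-[24,22]
    k=11;a=np.clip(cv2.resize(im['color'][y0:y0+42,x0:x0+60,::-1],None,fx=k,fy=k,interpolation=0)*1.2,0,255).astype(np.uint8)
    cv2.imwrite('pics/j.png',a); print(x0,y0)
s=arm.read_state(); print(s['contact_force'],s['position'],s['wrist_torque'])
E
```

```text
[444.82295063 134.76677385  74.11677953] 15.225 [ 9.99998945e-01  1.44978680e-03  8.87789950e-05 -1.26649586e-05]
261 192
[-0.26762122 -1.07411221  4.85367857] [444.82295063 134.76677385  74.11677953] [-0.39686811  0.11263139  0.01907873]
```

View pics/j.png

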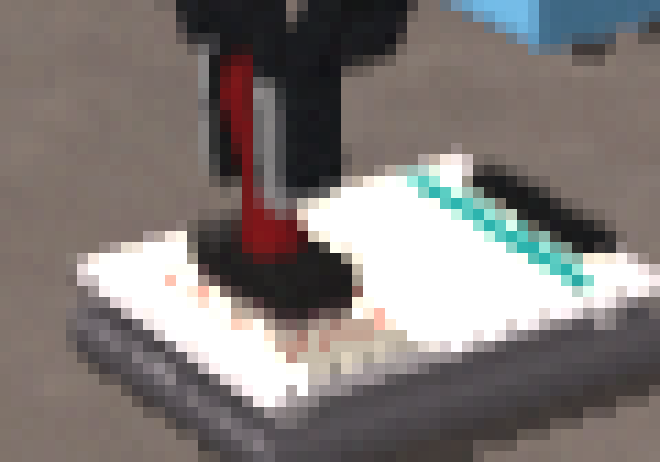

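Run:
```python
from h import *
import pickle
P,q,im=pickle.load(open('v5','rb'))
def f(c,h,z,t):
    t=np.radians(t);return np.round((proj(im,[(c[0]+np.cos(t)*i-np.sin(t)*j,c[1]+np.sin(t)*i+np.cos(t)*j,z) for i,j in((-h[0],h[1]),(-h[0],-h[1]),(h[0],-h[1]))])-[261,192]+.5)*11).astype(int).tolist()
print('frame L,near,R',f((443.4,133.8),(17.5,29.5),26,-2.2)); print('foot',f((443.5,134.2),(12,24),26,-2.2),f((443.5,134.2),(12,24),34,-2.2))
c=im['color'][192:234,261:321].astype(int)[18:34,12:40]; d=c[...,0]-c[...,1]
for r in range(16): print(r+18,' '.join(f'{x:3d}' for x in d[r]))
print('max')
for r in range(16): print(r+18,' '.join(f'{x:3d}' for x in c[r].max(1)))
```

```text
frame L,near,R [[157, 278], [273, 358], [390, 323]]
foot [[185, 279], [280, 344], [360, 321]] [[184, 251], [279, 316], [359, 292]]
18  11  10  10  11  12  13  12  12  10  11  74  60  18   3  10   5   8   8   5   3   3   3   3   3   4   3  -3 -11
19  12  11  10  11  12  12  10   9   8  10  77  85  61  26  32  17   5   4   4   4   4   4   3   4   4   3   4   4
20  11  12  13  13  11   7   7   6   2  15  79  87  86  78  64  32   6   4   4   4   4   4   3   4   4   3   4   5
21  12  13  13  12  12   6   3   3   1  16  83  86  88  81  68  38  10   9   4   4   3   3   4   4   3   4   4   5
22  10   7   7   4   3   6   1   2   0   9  57  77  77  66  55  24   2   4   8   8   5   4   4   3   4   4   3   4
23   4   3   2   2  17   8   2   1   3   0  12  41  41  27  21   0   1   0   0   7  10   4   4   4   5   4   5   4
24   2   3   7  20  26   7  17   4   0   1   2   2   1   1   1   1   1   1   1   3   9   3   3   4   4   5   5   4
25   3   3  10  72  17   9  18  16   8   3   2   1   1   1   1   2   2   2   2   1   8   3   3   3   5   4   3   4
26   2   3   3  10  23  50  65  13  15  10   4   
[... 2014 characters left out ...]
52 252 252
28 215 216 245 252 252 252 251 250 250 166 156 135  89  44  45  38  62  85  80 118 238 235 246 251 252 252 252 252
29  99 195 217 250 249 252 252 252 249 227 227 231 148 105  97  92 130 143 135 163 163 163 230 235 239 252 252 252
30  68  73 164 220 240 244 252 252 252 251 251 251 228 157 149 138 167 159 162 163 162 164 167 167 167 239 244 246
31  94  67  60 107 203 213 244 251 252 252 252 251 249 167 160 159 166 158 165 166 168 167 179 162 151 155 185 203
32 110  94  94  68  83 178 207 247 247 252 252 252 251 231 159 167 166 166 159 186 169 143 169 154 145 139 132 129
33  82 105 121  98  68  71 153 211 231 245 251 252 252 252 232 228 168 170 129 181 165 134 138 129 132 120  97  76
```

Both frame and foot corners agree with the prediction to about 1 px, with a force of about 5 N and the plate about 4 mm down. Handing in.

```bash
python3 -c "
from bench import arm
print(arm.job_done())"
```

```text
the job is handed in; nothing more can be done
None
```

The job is handed in, with no verdict returned: I inked the stamp with the pad at its stop (force reached about 19 N), and it is still gripped and pressing squarely within the red frame at about 5 N, with the card plate about 4 mm down.

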